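# Move the burnishing-wheel plate from its parking block to the lathe's dovetail

## Robot

A 6-joint arm with a two-finger parallel gripper is mounted at the origin on the work surface. World frame = base frame: x ahead of the robot, y to its left, z up, the work surface at z = 0. Lengths are in m, angles in rad, forces in N, time in s.
With the tool pointing down it reaches from about 0.375 to 0.9 m from the base axis. Payload 3.1 kg.
Tool frame: the origin (TCP) lies at the very end of the fingers, on their centre line; the grasp point (between the pads) lies 19 mm behind it (manip.grasp_offset is the distance from the TCP to the grasp point, in m); y points along the fingers, z is the direction in which the jaws open and shut, and the axes are right-handed (so a half turn about y gives the same grasp; the last joint's range is limited). The gripper opens to 85 mm and grips with 20 to 120 N. Pads are 22 mm wide; open, the fingers measure 114 mm over their backs; the gripper's body (76 mm by 85 mm) begins 54 mm behind the grasp point. The pads swing forward as they close: fully open they stand 13 mm farther back than shut.
Start: joints at [-1.359, 0.527, 1.433, -0, 1.181, -0.178], TCP at [0.238, -0.578, 0.231] pointing down, gripper open.
Joint ranges: [-3.08, 3.08], [-0.75, 2.2], [0.22, 2.44], [-1.43, 4.57], [0, 2.65], [-2.85, 2.85]. Speed limits (rad/s): [2.79, 2.79, 3.14, 3.14, 3.14, 3.14].

## Interface

Orientations are given as a unit quaternion [x, y, z, w].
In Python, from station import manip gives the robot as it stands.
- The arm moves only by the tool apply_moves, never from a script. Its argument "motion" is a list of rows, each a list of 5 numbers: the finger opening in mm, from 0 to 85.4, then the shift along the tool's x, y, z in units of 30 mm (1.0 is 30 mm), then the turn about the tool's y in units of 10 degrees (1.0 is 10 degrees). In form: [[fingers, x, y, z, twist], ...]. A call has 1 to 12 rows; each row is the pose to reach, as a shift and turn from the pose commanded when the call began, along the tool's axes at that moment; what a row does not reach only later rows make up. A row lasts 1/8 s, in which the tool goes at most 62.5 mm and 10.7 degrees, less where a joint would pass 70% of its speed; a pose out of reach is approached as far as the arm can. A call with a gripper value outside its range is refused whole. The fingers move at their own pace and stop on an object; "squeeze" is the grip in N (left out, the last holds). Time passes only in rows, so rows that repeat a pose let the fingers close. It gives the time, the measured TCP pose, the force and the opening at its end, in the units of the state.
- manip.sense(): the state, without advancing time (a new reading comes with each control period).
- manip.snapshot(name): name is "scene" or "top" or "wrist"; returns the picture (400x640x3 uint8, red, green, blue); there is no depth.
- manip.get_calibration(name): a dict with "intrinsics" (3x3 intrinsics, pixels), "dist_coeffs" ([k1, k2, p1, p2, k3] as OpenCV has them; the pictures are not rectified), "extrinsics" (4x4, takes a point from camera to world coordinates). Camera axes: x right, y up, looking along -z (the intrinsics and any distortion apply to the point x, -y, -z); pixel columns grow to the right and rows downward; lengths in m; the calibration is good to about 2 mm. A picture is of the moment at which its call begins: read the wrist's pose just before it. get_calibration takes no time and is no camera call; for the wrist camera it gives the pose at the moment of the call.
- manip.sign_off(): hands the job in, once; it reports no verdict.
The state is a dict: "t": time; "q": joint angles; "qd": joint speeds; "tau": joint torques, N m; "tcp_pos": TCP position; "tool_rot": TCP orientation; "force": force on the tool from outside, world axes, zero at the start; "ft_torque": the same for the moment, N m; "finger_gap": opening from 0.0 (shut) to 1.0 (fully open).
Only numpy, scipy, OpenCV 4.12 (cv2) and the standard library are available. Lean on these libraries where they do the work, as an engineer would, in place of code of your own. Each camera call takes 0.05 s, during which the arm holds its last target.

## Task

Fit the burnishing-wheel plate to the little lathe: press the red catch tab on the wooden parking block so that the plate springs loose, draw the plate out of that dovetail, and slide it into the lathe's dovetail from the open end until the lathe's sprung catch clicks up behind it and locks it there. Push gently by feel, never ramming the plate or the tabs, leave the other things on the bench where they are, and let go when it is locked.

Things in the scene. Friction and masses are not known exactly. Their poses are not given: they have to be found in the camera images.
- plate: Wheel plate, 0.26 to 0.38 kg: aluminium dovetail foot 70 mm long (x), 46 mm wide below, 28 above, 9 thick, carrying a post and ahead of it a maple wheel 36 mm across (x = 22 to 58 mm, 26 to 62 mm up). Origin: centre of the foot's underside; x points to the wheel end, which enters a dovetail first; z up. Starts locked in the parking block, origin at x = 10, z = 24 mm of the block.
- grip (a point): Where to grip the plate: in its upright aluminium post, 40 mm long (plate x), 16 mm thick (plate y; close across this), top 59 mm above the plate's underside. This point lies on the post's centre plane, 8 mm behind the plate's origin (x = -8 mm) and 40 mm above the underside. Axes as the plate's.
- park: Parking block, fixed, dark wood 176 mm long (x = -90 to 86 mm), 76 wide, an aluminium dovetail channel on top, floor 24 mm above the bench. Origin: under the channel's centre line at bench height; x = direction of sliding in, z up. A spring plunger at the far end pushes the plate to the open end (-x) with about 5 N; when the catch is pressed it throws the plate out by about 15 to 20 mm, not off.
- mouth_park (a point): Start of the parking block's rails: on the channel floor and centre line, at x = -30 mm of the block. The undercut rails run from here 102 mm in x, tops 35.5 mm above the bench, 1.6 mm clearance to the plate at each side and above. Before them is an open apron, 60 mm; the plate can be lifted off when its origin is over 36 mm before this point.
- tab_park (a point): Centre of the top of the red catch tab (22 by 20 mm) beside the parking block, at x = -27, y = +52 mm of the block, 34 mm above the bench. Pressing it straight down, 5 mm at least and 7.5 mm at most, frees the plate; spring 1 to 2 N, and 1 to 2 N of friction while the plate bears on the catch. Over 35 N on a tab or block is too hard.
- catch_park (a joint): Travel of the parking block's catch, m: 0 = up (locked or free), 0.0075 = fully pressed. It reads over about 0.003 while a plate lies over its nose.
- lathe: Small lathe, fixed: the parking block's channel again (same frame and sizes) on a dark steel bed; a cream headstock with a rocker switch, 66 mm high, 100 wide, at x = 118 to 193 mm. Its stop, plunger and catch (red tab at y = +52 mm) sit on one carriage, set anywhere over 24 mm, not reported: the plate locks with its origin between x = 10 and 34 mm. Over 30 N on the plate is ramming.
- mouth_lathe (a point): Start of the lathe's rails: on the channel floor (24 mm above the bench) and centre line, at x = -30 mm of the lathe; rails and apron as at the parking block. Both aprons have guide walls 8 mm high in the last 35 mm before this point, flaring to the open end: clearance to the plate's foot 1.3 mm a side at the rails, 9 mm at their outer ends.
- catch_lathe (a joint): Travel of the lathe's catch, m: 0 = up; over about 0.003 while the plate rides on its nose; back to 0 at the click. The nose, 5 mm high with a 25 degree ramp to the open end, is ridden over by the plate's whole length and springs up behind its tail. The plunger resists from 14 mm before home; that takes about 5 to 7 N, the slide before it 1 to 3 N; a rigid stop lies 1.8 mm past the click.
- collet: Bystander: brass collet, a ring 28 mm across, 30 mm high. Origin: centre of its underside.
- ferrule: Bystander: white phenolic ferrule, a ring 22 mm across, 26 mm high. Origin: centre of its underside.
- gauge: Bystander: aluminium tip sizing gauge, flat bar 100 by 34 by 5 mm with three holes. Origin: centre of its underside.
- wheel: Bystander: loose maple wheel lying flat, 70 mm across, 16 mm thick. Origin: centre of its underside.
- chalk: Bystander: blue chalk cube, 22 mm. Origin: centre of its underside.
- glue: Bystander: yellow bottle, 36 mm across, 75 mm high. Origin: centre of its underside.
- driver: Bystander: screwdriver lying flat, 150 mm long along its x. Origin: under its middle.
There are look-alikes about, which are no part of the job. Leave any green or orange look-alike of the park alone.

How it is judged:
On the way, in this order (a step that is already met when the one before it is completed fails the run):
1. the parking block's catch is pressed and the plate springs at least 8 mm out while still in the channel (x of plate in the frame of park between -0.06 and 0.002 m and value of joint catch_park above 0.002 m), for 0.05 s.
2. the plate is drawn right out of the parking block's rails ((x of plate in the frame of park below -0.064 m or z of plate in the frame of park above 0.04 m)).
3. the plate has entered the lathe's rails from the open end (x of plate in the frame of lathe between -0.06 and 0 m and y of plate in the frame of lathe between -0.004 and 0.004 m and z of plate in the frame of lathe below 0.028 m).
At the end, for the whole second after the job is handed in: Plate level (5 degrees) in the lathe's channel, origin within 4 mm of its centre line, 21 to 27.5 mm above the bench and at x = 8.5 to 37.5 mm of the lathe, the lathe's catch up behind it and the parking block's catch up (both under 1.5 mm), plate at rest (x of plate in the frame of lathe between 0.0085 and 0.0375 m and y of plate in the frame of lathe between -0.004 and 0.004 m and z of plate in the frame of lathe between 0.021 and 0.0275 m and angle between plate's own z axis and vertical below 0.08 rad and value of joint each of catch_lathe, catch_park below 0.0015 m and linear speed of plate below 0.01 m/s); the robot touches nothing.
It fails at once if the plate is rammed against the lathe (over 30 N while in the rails) (contact force between plate and lathe above 30 N and x of plate in the frame of lathe above -0.06 m).
It fails at once if the plate is forced in the parking block (over 30 N while in the rails) (contact force between plate and park above 30 N and x of plate in the frame of park above -0.06 m).
It fails at once if the robot presses on the parking block or its tab with over 35 N (contact force between any of the arm, the fingers and park above 35 N).
It fails at once if the robot presses on the lathe or its tab with over 35 N (contact force between any of the arm, the fingers and lathe above 35 N).
It fails at once if another thing on the bench is moved by over 15 mm (distance of any of collet, ferrule, gauge, wheel, chalk, glue, driver from where it was at the start of the episode above 0.015 m).
It also fails if it takes over 72 s, if anything falls off the work surface, if the arm or the gripper's body presses on something with over 40 N, if the wrist force passes 120 N, or if a joint passes its speed limit or range.

## Working session

There is one attempt and no reset: what is moved stays moved. The work goes in short steps, Python scripts to look and compute and a tool call to move; the robot and the scene stay as the last step left them, time stands still between calls to the robot, and variables do not carry over. Pictures are saved under pics/ and viewed, and the job is handed in when it is done.

Besides the shell and the picture viewer there is one more tool, called as a command line: name --pt "numbers of a row" for each row, then --argument value for the rest. apply_moves: Moves the arm, as the interface text tells. Its arguments: {"type":"object","properties":{"motion":{"type":"array"},"squeeze":{"type":"number"}},"required":["motion"]}

```bash
ls; mkdir -p pics
python3 - <<'E'
from station import manip
import cv2
for n in ("scene","top","wrist"):
    im=manip.snapshot(n); cv2.imwrite(f"pics/{n}0.png",im[:,:,::-1])
    c=manip.get_calibration(n); print(n,c)
s=manip.sense(); print(s); print(manip.grasp_offset)
E
```

```text
pics
scene {'intrinsics': array([[366.42985614,   0.        , 319.84922232],
       [  0.        , 366.42985614, 195.24122593],
       [  0.        ,   0.        ,   1.        ]]), 'dist_coeffs': array([-0.08523703,  0.        ,  0.        ,  0.        ,  0.        ]), 'extrinsics': array([[ 0.77425003, -0.41082503,  0.48141425,  1.06688154],
       [ 0.6326143 ,  0.48034984, -0.6075057 , -0.58728992],
       [ 0.01833129,  0.77491085,  0.63180467,  0.76514331],
       [ 0.        ,  0.        ,  0.        ,  1.        ]])}
top {'intrinsics': array([[477.03761697,   0.        , 324.96949195],
       [  0.        , 477.03761697, 205.77044404],
       [  0.        ,   0.        ,   1.        ]]), 'dist_coeffs': array([-0.12614852,  0.        ,  0.        ,  0.        ,  0.        ]), 'extrinsics': array([[-0.01056186,  0.99558122, -0.09330849,  0.39083786],
       [-0.99982036, -0.01198315, -0.01468502,  0.05510301],
       [-0.01573826,  0.09313662,  0.99552894,  1.67616188],
       [ 0.        ,  0.        ,  0.        ,  1.        ]])}
wrist {'intrinsics': array([[299.0856072 ,   0.
[... 452 characters left out ...]
        ,  1.        ]])}
{'t': 0.15, 'q': array([-1.35946827e+00,  5.28245640e-01,  1.43359557e+00, -5.24940026e-06,
        1.18141766e+00, -1.78479169e-01]), 'qd': array([ 1.37948210e-03, -2.36516431e-03, -5.02765760e-03,  1.21246382e-04,
       -1.23694737e-03,  1.26762200e-05]), 'tau': array([ 5.44482755e-04, -4.42741907e+01, -1.78276670e+01, -2.52750096e-04,
        5.59262800e-03, -6.61252557e-06]), 'tcp_pos': array([ 0.23742796, -0.57755629,  0.23056667]), 'tool_rot': array([-0.1369588 ,  0.69430728, -0.6931293 ,  0.13693602]), 'force': array([ 0.66660836,  0.30960558, -0.37435494]), 'ft_torque': array([-0.00226143,  0.01362706,  0.0131718 ]), 'finger_gap': 0.9942622843742505}
0.0187
```

View pics/scene0.png

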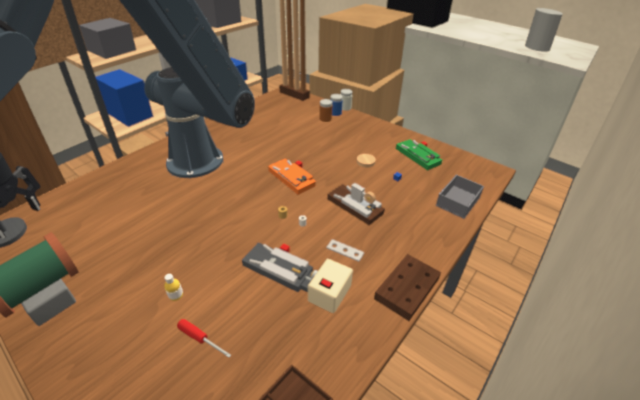

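View pics/top0.png

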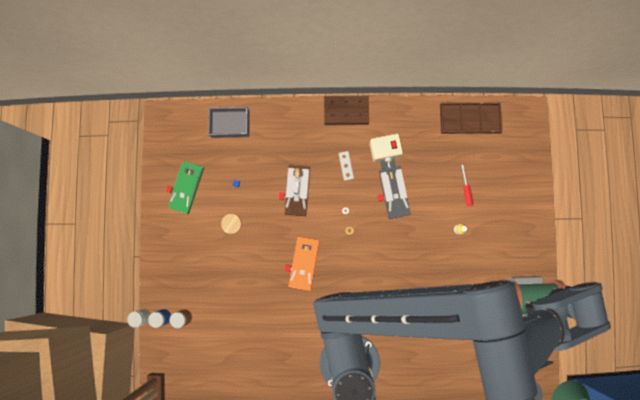

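View pics/wrist0.png

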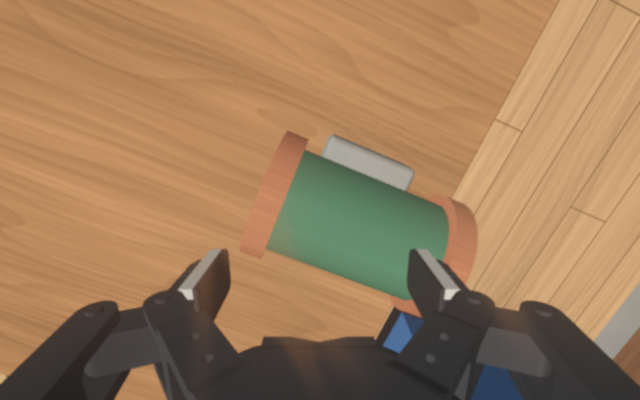

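The top view shows three block candidates: dark wood (297,190), green (185,188) and orange (304,263). The dark one carries the plate, so it is the park. The lathe is at (393,175). I'll enlarge both to confirm.

```bash
cat > h.py <<'E'
import numpy as np, cv2
from station import manip
def proj(c,P):
    P=np.atleast_2d(P).astype(float); T=np.linalg.inv(c["extrinsics"]); p=P@T[:3,:3].T+T[:3,3]
    p=p*[1,-1,-1]
    return cv2.projectPoints(p,np.zeros(3),np.zeros(3),c["intrinsics"],c["dist_coeffs"])[0][:,0]
def back(c,uv,z):
    n=cv2.undistortPoints(np.array([[uv]],float),c["intrinsics"],c["dist_coeffs"])[0,0]
    E=c["extrinsics"]; d=E[:3,:3]@np.array([n[0],-n[1],-1]); o=E[:3,3]
    return o+d*(z-o[2])/d[2]
def crop(im,x,y,w,h,f,name):
    a=im[y:y+h,x:x+w]; cv2.imwrite(name,cv2.resize(a,None,fx=f,fy=f,interpolation=cv2.INTER_CUBIC)[:,:,::-1])
E
python3 - <<'E'
import cv2
from h import *
t=cv2.imread("pics/top0.png")[:,:,::-1]; s=cv2.imread("pics/scene0.png")[:,:,::-1]
crop(t,270,125,150,110,5,"pics/tc.png"); crop(s,235,170,160,145,4,"pics/sc.png")
E
```

```text
(no output)
```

View pics/tc.png

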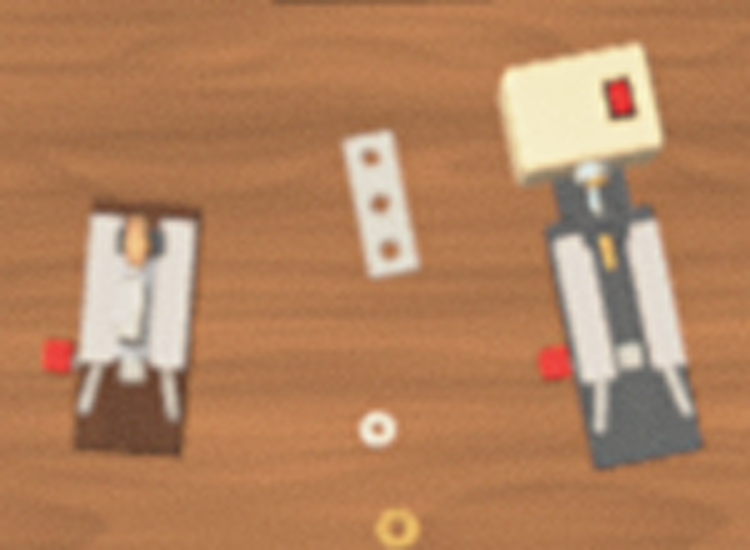

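View pics/sc.png

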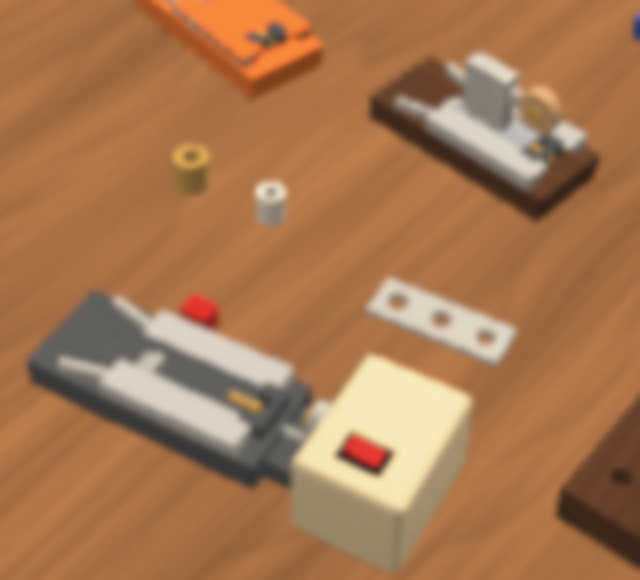

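```bash
cat > fit.py <<'E'
from h import *
from scipy.optimize import least_squares
ct=manip.get_calibration("top")
def fit(L,P,c):
    uv=np.array([((a+.5)/5-.5+270,(b+.5)/5-.5+125) for a,b in P]); L=np.array(L)/1000
    def w(p):
        R=np.array([[np.cos(p[2]),-np.sin(p[2]),0],[np.sin(p[2]),np.cos(p[2]),0],[0,0,1]])
        return L@R.T+[p[0],p[1],0]
    r=least_squares(lambda p:(proj(c,w(p))-uv).ravel(),[.6,0,0],loss='soft_l1')
    print(r.x,np.degrees(r.x[2])); print(np.round((proj(c,w(r.x))-uv),2)); return r.x
if __name__=="__main__":
    fit([[-90,38,24],[-90,-38,24],[86,38,24],[86,-38,24],[-27,52,34]],[(75,450),(180,457),(95,206),(201,209),(58,356)],ct)
    fit([[-90,38,24],[-90,-38,24],[-27,52,34],[193,-50,66],[118,-50,66],[193,50,66]],[(597,470),(703,449),(554,362),(640,43),(661,147),(501,72)],ct)
E
python3 fit.py
```

```text
[ 0.60270174  0.17618673 -0.08597207] -4.925836614817504
[[-0.41  0.07]
 [ 0.32  0.29]
 [-0.22 -0.91]
 [ 0.09  0.01]
 [ 0.2   0.31]]
[ 0.59299694 -0.16148408  0.18795017] 10.768751570898178
[[-0.38  0.24]
 [-0.28  0.09]
 [ 0.81  4.64]
 [-0.01 -0.46]
 [ 0.5  -0.34]
 [-0.49 -0.7 ]]
```

The dark block at top-view (297,190) has the plate with wheel and post, so it is the real park. The green and orange ones are look-alikes. The lathe fit is good apart from its tab, which sits about 14 mm further in than at park because of the carriage. Next I'll plan the hover.

```bash
cat >> h.py <<'E'
from scipy.spatial.transform import Rotation as Ro
PARK=np.array([0.6027,0.1762,-0.0860]); LATHE=np.array([0.593,-0.1615,0.188])
def loc(F,x,y,z):
    c,s=np.cos(F[2]),np.sin(F[2]); return np.array([F[0]+c*x-s*y,F[1]+s*x+c*y,z])
def tl(F,p):
    c,s=np.cos(F[2]),np.sin(F[2]); d=np.array(p[:2])-F[:2]; return np.array([c*d[0]+s*d[1],-s*d[0]+c*d[1],p[2]])
def st():
    s=manip.sense(); return s, np.array(s["tcp_pos"]), Ro.from_quat(s["tool_rot"]).as_matrix()
def plan(target,yawframe=None):
    s,p,R=st(); d=R.T@(np.array(target)-p)/0.03
    print("t",s["t"],"tcp",np.round(p,4),"F",np.round(s["force"],1),"gap",round(s["finger_gap"],3))
    print("shift units",np.round(d,3))
    if yawframe is not None:
        y=np.array([-np.sin(yawframe),np.cos(yawframe),0]); 
        for sg in (1,-1):
            v=R.T@(sg*y); print("twist units",np.degrees(np.arctan2(v[0],v[2]))/10)
    return d
E
python3 - <<'E'
from h import *
s,p,R=st(); print(np.round(R,3)); print(s["q"])
plan(loc(PARK,-20,0,0)*0+loc(PARK,-.02,.02,.2),PARK[2])
E
```

```text
[[-0.925 -0.     0.38 ]
 [-0.38   0.002 -0.925]
 [-0.    -1.    -0.002]]
[-1.35946827e+00  5.28245640e-01  1.43359557e+00 -5.24940026e-06
  1.18141766e+00 -1.78479169e-01]
t 0.15 tcp [ 0.2374 -0.5776  0.2306] F [ 0.7  0.3 -0.4] gap 0.994
shift units [-20.523   1.057 -19.51 ]
twist units -15.273811743967872
twist units 2.72618825603213
```

apply_moves --pt "60 -1 0 -1 0.5" --pt "60 -2.5 0 -2.4 1" --pt "60 -4 0 -3.8 1.5" --pt "60 -5.5 0 -5.2 2" --pt "60 -7 0 -6.6 2.7" --pt "60 -8.5 0 -8 2.7" --pt "60 -10 0 -9.5 2.7" --pt "60 -11.5 0 -11 2.7" --pt "60 -13 0 -12.4 2.7" --pt "60 -14.5 0 -13.8 2.7" --pt "60 -16 0 -15.2 2.7" --pt "60 -17 0 -16.2 2.7"

```text
t: 1.65
tcp_pos: [0.5253, 0.0679, 0.2312]
tool_rot: [0.028, 0.707, -0.706, -0.028]
force: [0.3, -0.9, -0.2]
finger_gap: 0.7
```

Run:
```python
from h import *
plan(loc(PARK,-.04,.02,.2),PARK[2])
```

```text
t 1.65 tcp [0.5253 0.0679 0.2312] F [ 0.3 -0.9 -0.2] gap 0.7
shift units [-0.957  1.041 -4.479]
twist units -17.962272010316774
twist units 0.03772798968322582
```

apply_moves --pt "40 -0.3 0.2 -1 0" --pt "40 -0.6 0.4 -2.4 0" --pt "40 -0.9 0.5 -3.7 0" --pt "40 -0.96 0.5 -4.48 0" --pt "40 -0.96 0.5 -4.48 0" --pt "40 -0.96 0.5 -4.48 0"

```text
t: 2.4
tcp_pos: [0.5638, 0.1962, 0.216]
tool_rot: [-0.028, -0.706, 0.707, 0.029]
force: [-0.1, -0.6, 1.0]
finger_gap: 0.469
```

Run:
```python
from h import *
import json
plan(loc(PARK,-.04,.02,.2),PARK[2])
c=manip.get_calibration("wrist"); im=manip.snapshot("wrist"); cv2.imwrite("pics/w1.png",im[:,:,::-1]); np.save("w1.npy",c["extrinsics"])
for n in ("top","scene"): cv2.imwrite(f"pics/{n}1.png",manip.snapshot(n)[:,:,::-1])
```

```text
t 2.4 tcp [0.5638 0.1962 0.216 ] F [-0.1 -0.6  1. ] gap 0.469
shift units [-0.018  0.534 -0.114]
twist units -17.974103328380757
twist units 0.025896671619241612
```

View pics/w1.png

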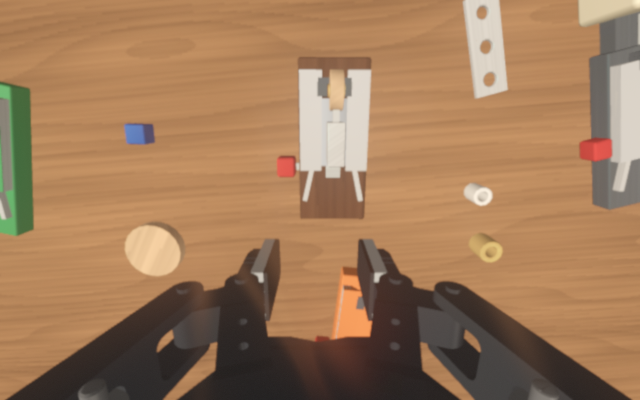

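The wrist view shows the park (300-370, 58-218) with its red tab at (287,166), plus the lathe's edge on the right. I'll zoom in to fit it more accurately.

Run:
```python
import cv2
from h import *
t=cv2.imread("pics/w1.png")[:,:,::-1]
crop(t,265,45,120,185,4,"pics/w1c.png")
```

```text
(no output)
```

View pics/w1c.png

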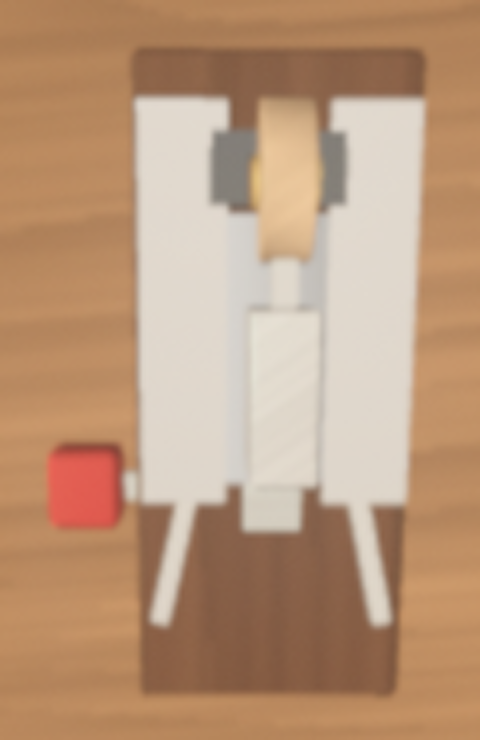

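Run:
```python
from h import *
from scipy.optimize import least_squares
c=manip.get_calibration("wrist"); c["extrinsics"]=np.load("w1.npy"); 
L=np.array([[-30,38,35.5],[-30,-38,35.5],[72,38,35.5],[72,-38,35.5],[-90,38,24],[-90,-38,24],[86,38,24],[86,-38,24],[-27,52,34],[-18,8,83],[-18,-8,83],[22,8,83],[22,-8,83]])/1000
P=[(139,502),(409,503),(135,97),(424,97),(142,692),(395,692),(134,50),(425,52),(85,489),(249,487),(320,487),(250,309),(321,310)]
uv=np.array([((a+.5)/4-.5+265,(b+.5)/4-.5+45) for a,b in P])
def w(p):
    R=Ro.from_euler('z',p[2]).as_matrix(); return L@R.T+[p[0],p[1],0]
r=least_squares(lambda p:(proj(c,w(p))-uv).ravel(),PARK,loss='soft_l1'); print(r.x)
print(np.round(proj(c,w(r.x))-uv,2).tolist())
r=least_squares(lambda p:(proj(c,w(p)+[0,0,p[3]])-uv).ravel(),list(PARK)+[0],loss='soft_l1'); print(r.x)
print(np.round(proj(c,w(r.x)+[0,0,r.x[3]])-uv,2).tolist())
```

```text
[ 0.60520566  0.17644375 -0.08315326]
[[-1.18, 0.04], [0.99, -0.03], [-1.8, 0.23], [2.04, 0.44], [-0.48, 1.06], [0.53, 1.22], [-0.98, -1.1], [0.53, -1.39], [-0.44, 0.3], [0.11, 0.02], [-0.38, 0.06], [0.32, -0.08], [0.53, -0.28]]
[ 0.60491718  0.17628618 -0.08377091 -0.00425765]
[[-0.78, -0.41], [0.51, -0.44], [-1.27, 1.13], [1.51, 1.39], [-0.15, 0.08], [0.11, 0.27], [-0.47, -0.04], [0.04, -0.29], [0.12, -0.12], [0.17, -0.43], [-0.58, -0.38], [0.4, 0.14], [0.33, -0.05]]
```

```bash
sed -i 's/^PARK=.*;/PARK=np.array([0.6046,0.1763,-0.084]);/' h.py
python3 - <<'E'
from h import *
plan(loc(PARK,-.027,.055,.06),PARK[2])
E
```

```text
t 2.55 tcp [0.5641 0.1957 0.2163] F [-0.7 -0.2  0.5] gap 0.472
shift units [-0.503  5.211 -1.302]
twist units -17.993190106850417
twist units 0.006809893149583199
```

apply_moves --pt "0 -0.2 1 -0.5 0" --pt "0 -0.5 2.5 -1.3 0" --pt "0 -0.5 4 -1.3 0" --pt "0 -0.5 5 -1.3 0" --pt "0 -0.5 5.2 -1.3 0" --pt "0 -0.5 5.2 -1.3 0" --pt "0 -0.5 5.2 -1.3 0" --pt "0 -0.5 5.2 -1.3 0"

```text
t: 3.55
tcp_pos: [0.5833, 0.2346, 0.0619]
tool_rot: [0.03, 0.707, -0.706, -0.028]
force: [-0.3, -0.6, 1.7]
finger_gap: -0.003
```

Run:
```python
from h import *
plan(loc(PARK,-.027,.055,.036),PARK[2])
im=manip.snapshot("wrist"); cv2.imwrite("pics/w2.png",im[:,:,::-1])
im=manip.snapshot("scene"); crop(im,300,130,140,105,5,"pics/s2.png")
```

```text
t 3.55 tcp [0.5833 0.2346 0.0619] F [-0.3 -0.6  1.7] gap -0.003
shift units [0.033 0.863 0.046]
twist units -17.98657782491225
twist units 0.013422175087751754
```

View pics/w2.png

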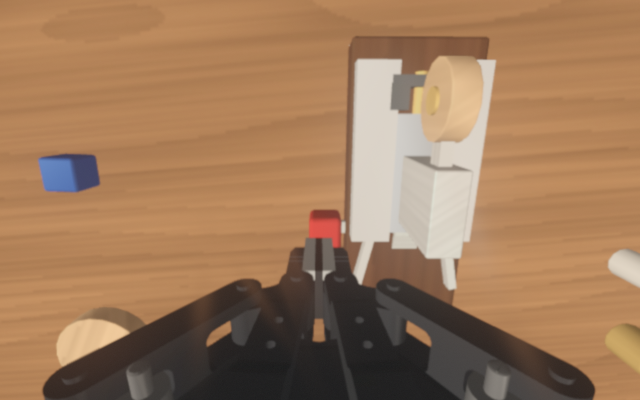

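View pics/s2.png

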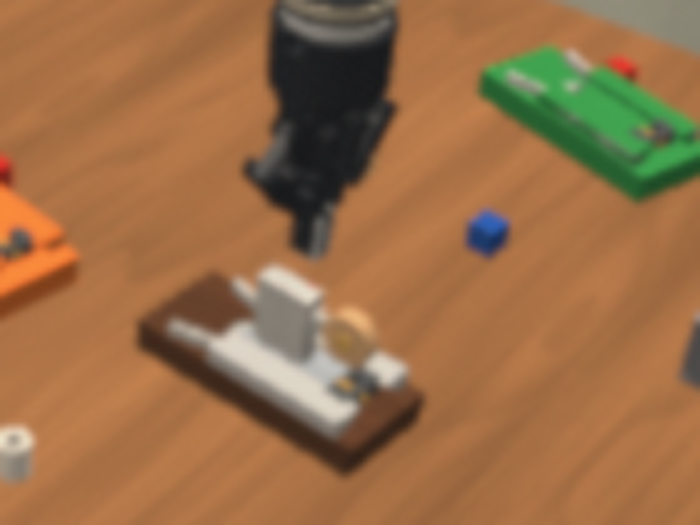

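Fingers are shut above the red tab (325,225 in the wrist view). I'll press gently.

apply_moves --pt "0 0 0.4 0.04 0" --pt "0 0 0.75 0.04 0" --pt "0 0 0.85 0.04 0" --pt "0 0 0.92 0.04 0" --pt "0 0 0.98 0.04 0" --pt "0 0 1.02 0.04 0" --pt "0 0 1.02 0.04 0"

```text
t: 4.53
tcp_pos: [0.5826, 0.2334, 0.0298]
tool_rot: [0.029, 0.707, -0.706, -0.028]
force: [-0.7, 0.4, 0.8]
finger_gap: 0.001
```

apply_moves --pt "0 0 0.03 0 0" --pt "0 0 0.05 0 0" --pt "0 0 0.05 0 0"

```text
t: 4.9
tcp_pos: [0.5827, 0.2335, 0.0284]
tool_rot: [0.029, 0.707, -0.706, -0.028]
force: [0.2, 0.2, 0.8]
finger_gap: -0.003
```

Run:
```python
from h import *
plan(loc(PARK,-.027,.055,.028),PARK[2])
im=manip.snapshot("wrist"); cv2.imwrite("pics/w3.png",im[:,:,::-1])
```

```text
t 4.9 tcp [0.5827 0.2335 0.0284] F [0.2 0.2 0.8] gap -0.003
shift units [0.013 0.012 0.004]
twist units -17.985539546994993
twist units 0.014460453005005166
```

View pics/w3.png

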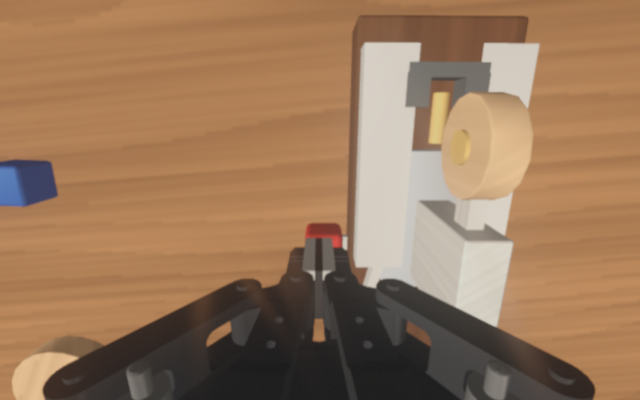

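The plate has sprung out, and the plunger shows extended at (440,115). Now I'll raise and move over to the post.

apply_moves --pt "0 0 -0.5 0 0" --pt "0 0 -1.5 0 0" --pt "45 0 -3 0 0" --pt "45 0 -4 0.4 0" --pt "45 0.2 -4 1.2 0" --pt "45 0.2 -4 1.8 0" --pt "45 0.2 -4 1.83 0" --pt "45 0.2 -4 1.83 0"

```text
t: 5.95
tcp_pos: [0.5719, 0.1792, 0.1479]
tool_rot: [0.029, 0.707, -0.706, -0.029]
force: [-0.6, 0.6, 1.0]
finger_gap: 0.526
```

Run:
```python
from h import *
plan(loc(PARK,-.027,.0,.12),PARK[2])
c=manip.get_calibration("wrist");np.save("w4.npy",c["extrinsics"])
im=manip.snapshot("wrist"); cv2.imwrite("pics/w4.png",im[:,:,::-1])
crop(im,240,40,190,230,3,"pics/w4c.png")
```

```text
t 5.95 tcp [0.5719 0.1792 0.1479] F [-0.6  0.6  1. ] gap 0.526
shift units [-0.194  0.93   0.006]
twist units -17.98854831149238
twist units 0.011451688507619219
```

View pics/w4c.png

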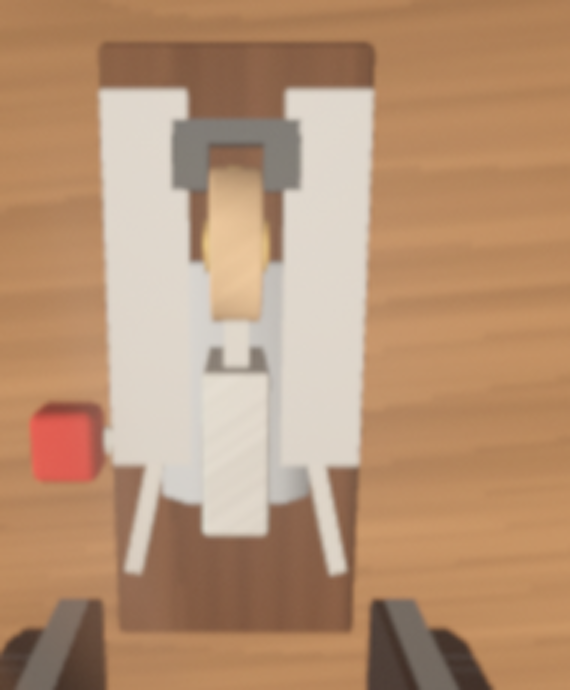

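Run:
```python
from h import *
from scipy.optimize import least_squares
c=manip.get_calibration("wrist"); c["extrinsics"]=np.load("w4.npy"); 
g=lambda P: np.array([((a+.5)/3-.5+240,(b+.5)/3-.5+40) for a,b in P])
# park: x lines & block edges
L=np.array([[-90,38,24],[-90,-38,24],[86,38,24],[86,-38,24],[-27,52,34]])/1000
uv=g([(119,630),(353,630),(99,45),(375,45),(67,446)])
w=lambda p:L@Ro.from_euler('z',p[2]).as_matrix().T+[p[0],p[1],p[3]]
r=least_squares(lambda p:np.r_[(proj(c,w(p))-uv).ravel(),p[3]/.002],list(PARK)+[0],loss='soft_l1'); print(r.x); print(np.round(proj(c,w(r.x))-uv,2).tolist())
pk=r.x[:3]
L=np.array([[-28,8,83],[-28,-8,83],[12,8,83],[12,-8,83]])/1000; uv=g([(201,535),(268,535),(204,374),(269,374)])
r=least_squares(lambda p:np.r_[(proj(c,w(p))-uv).ravel(),p[3]/.002],list(PARK)+[0]); print("plate",r.x); print(np.round(proj(c,w(r.x))-uv,2).tolist())
print(tl(pk,[*r.x[:2],0]),tl(PARK,[*r.x[:2],0]))
pl=r.x[:3]; plan(loc(pl,-.008,0,.045),pl[2])
```

```text
[ 0.60488221  0.1760378  -0.08262852 -0.0041978 ]
[[0.71, -0.07], [-0.23, 0.08], [0.26, -0.42], [0.19, -0.32], [-1.33, 1.58]]
plate [ 0.59742894  0.1769092  -0.09191833 -0.00068325]
[[0.33, 0.15], [-0.24, 0.38], [-0.66, -0.36], [0.58, -0.11]]
[-0.00749975  0.00025327  0.        ] [-7.19688276e-03  5.38809227e-06  0.00000000e+00]
t 6.0 tcp [0.5719 0.1795 0.1478] F [-0.1  0.3 -0.3] gap 0.529
shift units [-0.59   3.428  0.014]
twist units -17.939889153393587
twist units 0.0601108466064129
```

apply_moves --pt "45 -0.3 0.5 0 0" --pt "45 -0.59 1.5 0.01 0" --pt "45 -0.59 2.5 0.01 0" --pt "45 -0.59 3.2 0.01 0" --pt "45 -0.59 3.4 0.01 0" --pt "45 -0.59 3.42 0.01 0" --pt "45 -0.59 3.42 0.01 0" --squeeze 20

```text
t: 6.88
tcp_pos: [0.5902, 0.1776, 0.0462]
tool_rot: [0.029, 0.707, -0.706, -0.028]
force: [0.7, 0.5, 0.5]
finger_gap: 0.527
```

Run:
```python
from h import *
plan([0.589,0.1776,.045],-.084)
im=manip.snapshot("wrist"); cv2.imwrite("pics/w5.png",im[:,:,::-1])
```

```text
t 6.875 tcp [0.5902 0.1776 0.0462] F [0.7 0.5 0.5] gap 0.527
shift units [0.04  0.041 0.002]
twist units -17.98426527682671
twist units 0.015734723173290322
```

View pics/w5.png

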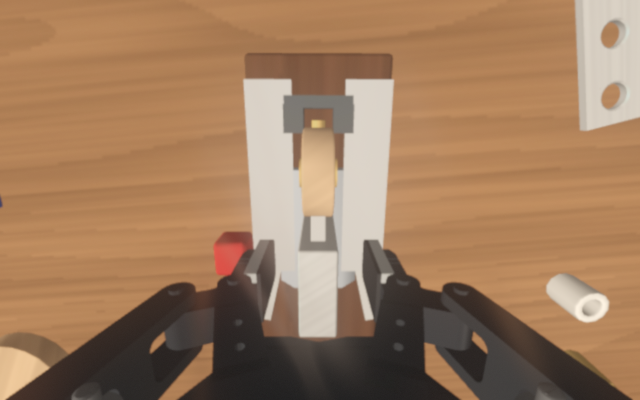

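The post sits centred between the pads at (318,275). I'll close gently.

apply_moves --pt "30 0 0 0 0" --pt "20 0 0 0 0" --pt "14 0 0 0 0" --pt "10 0 0 0 0" --pt "8 0 0 0 0" --pt "8 0 0 0 0" --pt "8 0 0 0 0" --squeeze 20

```text
t: 7.8
tcp_pos: [0.5897, 0.1774, 0.0462]
tool_rot: [0.029, 0.707, -0.706, -0.029]
force: [-0.3, -0.4, 4.9]
finger_gap: 0.189
```

apply_moves --pt "5 0 0 0 0" --pt "5 0 -0.02 0 0" --pt "5 0 -0.02 0 0" --pt "5 0.1 -0.02 0 0" --pt "5 0.2 -0.02 0 0" --pt "5 0.35 -0.02 0 0" --pt "5 0.5 -0.02 0 0" --squeeze 45

```text
t: 8.68
tcp_pos: [0.5741, 0.1786, 0.0462]
tool_rot: [-0.029, -0.707, 0.707, 0.029]
force: [1.1, -0.6, 1.6]
finger_gap: 0.183
```

apply_moves --pt "5 0.2 0 0 0" --pt "5 0.4 0 0 0" --pt "5 0.6 0 0 0" --pt "5 0.8 0 0 0" --pt "5 1 0 0 0" --pt "5 1.2 0 0 0" --pt "5 1.4 0 0 0" --pt "5 1.6 0 0 0" --pt "5 1.75 0 0 0" --pt "5 1.83 0 0 0" --pt "5 1.83 0 0 0"

```text
t: 10.05
tcp_pos: [0.5192, 0.1831, 0.0462]
tool_rot: [-0.028, -0.707, 0.707, 0.029]
force: [-0.6, 0.3, 2.5]
finger_gap: 0.178
```

Run:
```python
from h import *
s,p,R=st(); print(tl(PARK,p)+[.008,0,0], s["force"])
im=manip.snapshot("wrist"); cv2.imwrite("pics/w6.png",im[:,:,::-1])
```

```text
[-0.07769978 -0.00039671  0.04622067] [-0.59226341  0.25729869  2.47427293]
```

View pics/w6.png

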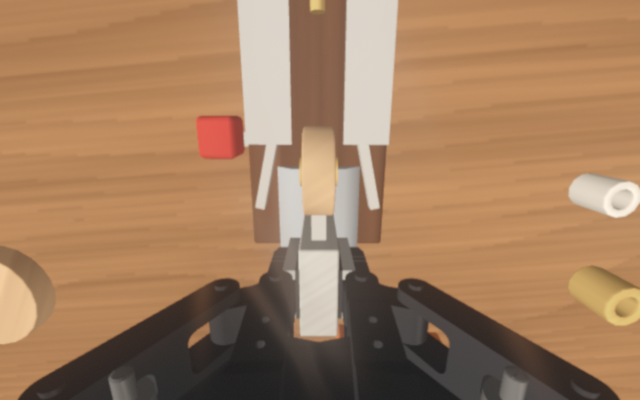

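The plate is clear of the rails, with its foot's front edge at row 168 and the rail ends at row 145. I'll lift and carry it over to the lathe.

apply_moves --pt "5 0 -0.3 0 0" --pt "5 0 -1 0 0" --pt "5 0 -2 0 0" --pt "5 0 -3 0 0" --pt "5 0 -3.3 0 0" --pt "5 0 -3.3 0 0"

```text
t: 10.85
tcp_pos: [0.5195, 0.183, 0.1452]
tool_rot: [-0.029, -0.707, 0.707, 0.029]
force: [0.2, -0.0, -3.6]
finger_gap: 0.18
```

Run:
```python
from h import *
plan(loc(LATHE,-.1,0,.145),LATHE[2])
```

```text
t 10.85 tcp [0.5195 0.183  0.1452] F [ 0.2 -0.  -3.6] gap 0.18
shift units [-1.6500e-01  7.0000e-03  1.2132e+01]
twist units 16.455972961117794
twist units -1.5440270388822068
```

apply_moves --pt "5 0 0 0.5 0" --pt "5 0 0 1.5 0" --pt "5 0 0 3 -0.3" --pt "5 0 0 4.5 -0.6" --pt "5 0 0 6 -1" --pt "5 -0.1 0 7.5 -1.3" --pt "5 -0.16 0 9 -1.54" --pt "5 -0.16 0 10.5 -1.54" --pt "5 -0.16 0 11.6 -1.54" --pt "5 -0.16 0 12.1 -1.54" --pt "5 -0.16 0 12.1 -1.54" --pt "5 -0.16 0 12.1 -1.54"

```text
t: 12.35
tcp_pos: [0.4943, -0.1778, 0.1447]
tool_rot: [-0.067, 0.705, -0.703, 0.066]
force: [-0.3, -0.4, -2.8]
finger_gap: 0.179
```

Run:
```python
from h import *
plan(loc(LATHE,-.1,0,.145),LATHE[2])
c=manip.get_calibration("wrist");np.save("w7.npy",c["extrinsics"]);s,p,R=st();np.save("w7p.npy",np.c_[R,p])
im=manip.snapshot("wrist"); cv2.imwrite("pics/w7.png",im[:,:,::-1]); crop(im,220,0,200,200,4,"pics/w7c.png");crop(im,240,100,160,150,5,"pics/w7d.png")
im=manip.snapshot("top"); cv2.imwrite("pics/t7.png",im[:,:,::-1])
```

```text
t 12.35 tcp [ 0.4943 -0.1778  0.1447] F [-0.3 -0.4 -2.8] gap 0.179
shift units [-0.    -0.009  0.082]
twist units -17.999944815630823
twist units 5.518436917761255e-05
```

View pics/w7c.png

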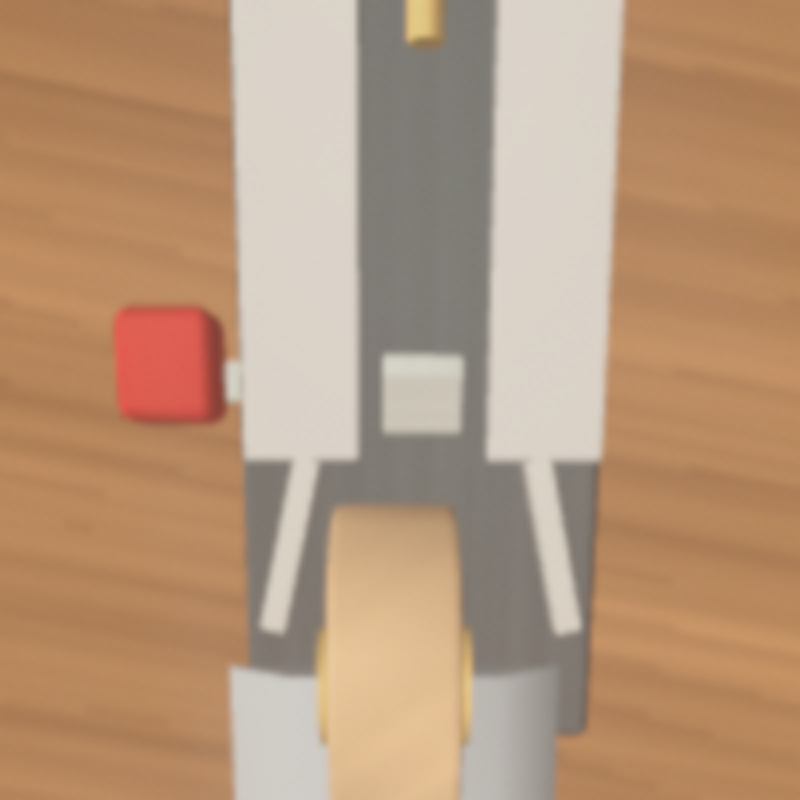

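View pics/w7.png

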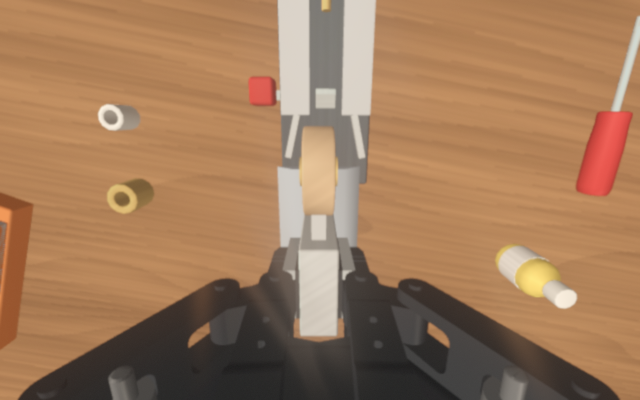

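```bash
cat > m7.py <<'E'
from h import *
c=manip.get_calibration("wrist"); c["extrinsics"]=np.load("w7.npy"); A=np.load("w7p.npy"); R,p=A[:,:3],A[:,3]
g=lambda a,b:((a+.5)/4-.5+220,(b+.5)/4-.5)
def tool(uv,z): return R.T@(back(c,uv,z)-p)*1000
for nm,a,b,z in [("inL",359,460,.0355),("inR",487,460,.0355),("inL0",358,2,.0355),("inR0",497,2,.0355),("outL",243,460,.0355),("outR",602,460,.0355),("outL0",231,2,.0355),("outR0",624,2,.0355),("apR",585,734,.024),("tab",167,362,.034),("nose",422,392,.029),("wallL",272,632,.032),("wallR",567,632,.032)]:
    w=back(c,g(a,b),z); print(nm,np.round(tool(g(a,b),z),1),np.round(w,4),"lathe",np.round(tl(LATHE,w)*1000,1))
# plate: post top in tool frame approx
for uv in [(301,333),(338,333),(303,248),(334,248),(302,238),(336,238)]:
    print(uv,np.round(tool(uv,p[2]+.038),1))
E
python3 m7.py
python3 - <<'E'
import cv2
from h import *
im=cv2.imread("pics/w7.png")[:,:,::-1]; crop(im,240,120,160,220,3.5,"pics/w7e.png")
im=cv2.imread("pics/w6.png")[:,:,::-1]; crop(im,220,100,200,150,4,"pics/w6c.png")
E
```

```text
inL [-71.  109.1  -6.9] [ 0.5626 -0.1576  0.0355] lathe [-29.2   9.5  35.5]
inR [-71.  109.1  19. ] [ 0.5674 -0.183   0.0355] lathe [-29.1 -16.3  35.5]
inL0 [-152.2  109.    -6.5] [ 0.6424 -0.1428  0.0355] lathe [52.   9.1 35.5]
inR0 [-152.2  109.    19.1] [ 0.6472 -0.1679  0.0355] lathe [ 52.  -16.4  35.5]
outL [-71.  109.2 -30.4] [ 0.5582 -0.1345  0.0355] lathe [-29.2  33.   35.5]
outR [-71.  109.   42.2] [ 0.5718 -0.2058  0.0355] lathe [-29.1 -39.6  35.5]
outL0 [-152.2  109.1  -29.9] [ 0.6381 -0.1198  0.0355] lathe [52.  32.5 35.5]
outR0 [-152.2  108.9   42.5] [ 0.6516 -0.1909  0.0355] lathe [ 52.  -39.8  35.5]
apR [-11.9 120.6  43.1] [ 0.5138 -0.2177  0.024 ] lathe [-88.3 -40.4  24. ]
tab [-89.8 110.7 -45.1] [ 0.5739 -0.1165  0.034 ] lathe [-10.4  47.7  34. ]
nose [-84.4 115.6   5.9] [ 0.5781 -0.1676  0.029 ] lathe [-15.8  -3.2  29. ]
wallL [-35.8 112.7 -25.8] [ 0.5244 -0.1456  0.032 ] lathe [-64.4  28.5  32. ]
wallR [-35.8 112.6  37. ] [ 0.5362 -0.2073  0.032 ] lathe [-64.3 -34.4  32. ]
(301, 333) [ 17.  -38.   -6.5]
(338, 333) [ 16.9 -38.    8.9]
(303, 248) [-21.5 -38.   -5.2]
(334, 248) [-21.6 -38.    6.6]
(302, 238) [-25.6 -38.   -5.5]
(336, 238) [-25.7 -38.    7.3]
```

View pics/w7e.png

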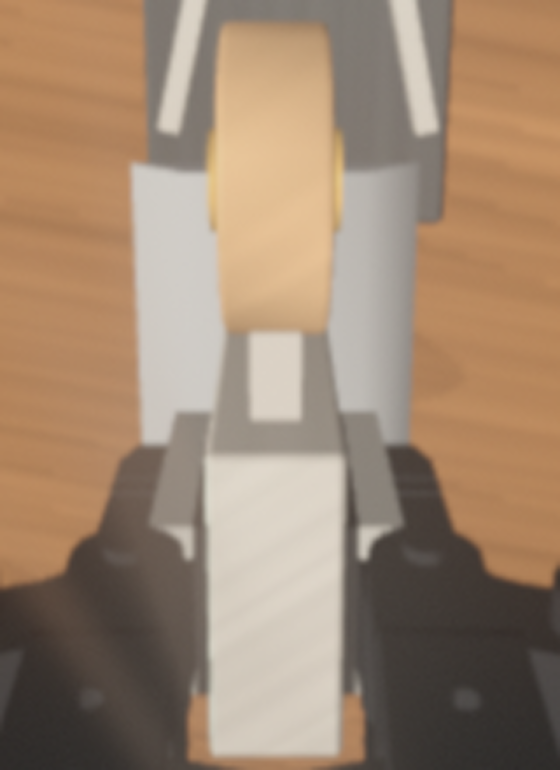

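View pics/w6c.png

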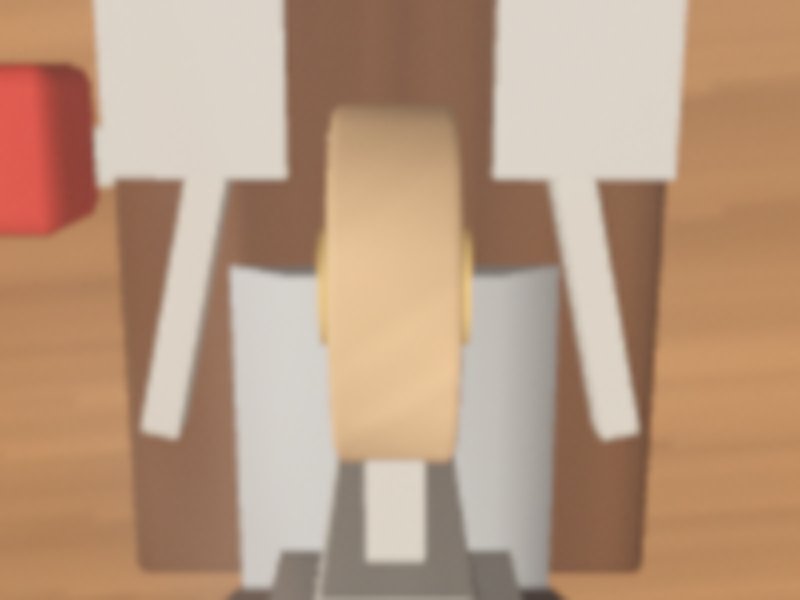

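```bash
cat >> m7.py <<'E'
print("--")
for nm,a,b,y in [("footL",232,666,13),("footR",557,666,13),("whL",329,660,-13),("whR",460,660,-13)]:
    print(nm,np.round(tool(g(a,b),p[2]-y/1000),1))
# w6 with same cam-tool geometry, tcp z .0462
def tool6(a,b,z):
    uv=((a+.5)/4-.5+220,(b+.5)/4-.5+100); 
    return R.T@(back(c,uv,p[2]+(z-.0462))-p)*1000
for nm,a,b,z in [("inL",288,179,.0355),("inR",493,179,.0355),("outL",100,150,.0355),("outR",680,150,.0355),("wL",160,435,.032),("wR",618,435,.032),("blkL",140,570,.024),("blkR",640,570,.024),("footL",232,266,.033),("footR",557,266,.033)]:
    print(nm,np.round(tool6(a,b,z),1))
E
python3 m7.py | sed -n '/--/,$p'
```

```text
--
footL [-44.6  13.  -20.8]
footR [-44.6  12.9  21.7]
whL [-49.5 -13.1  -6.6]
whR [-49.5 -13.1   7.7]
inL [-56.   10.6 -13. ]
inR [-56.1  10.6  12.9]
outL [-59.6  10.7 -36.5]
outR [-59.7  10.6  36.3]
wL [-21.1  14.2 -31.7]
wR [-21.2  14.1  31.1]
blkL [  2.5  22.3 -37.4]
blkR [ 2.3 22.1 37. ]
footL [-44.6  13.2 -20.8]
footR [-44.6  13.1  21.8]
```

apply_moves --pt "5 -0.1 0.4 0.1 0" --pt "5 -0.3 1 0.19 0" --pt "5 -0.5 1.8 0.19 0" --pt "5 -0.55 2.5 0.19 0" --pt "5 -0.55 2.75 0.19 0" --pt "5 -0.55 2.8 0.19 0" --pt "5 -0.55 2.8 0.19 0"

```text
t: 13.32
tcp_pos: [0.5126, -0.1818, 0.0615]
tool_rot: [0.066, -0.704, 0.704, -0.066]
force: [0.1, -0.5, -3.6]
finger_gap: 0.182
```

Run:
```python
from h import *
plan(loc(LATHE,-.1,0,.046),LATHE[2])
c=manip.get_calibration("wrist");np.save("w8.npy",c["extrinsics"]);s,p,R=st();np.save("w8p.npy",np.c_[R,p])
im=manip.snapshot("wrist"); cv2.imwrite("pics/w8.png",im[:,:,::-1]); crop(im,220,50,200,200,4,"pics/w8c.png")
```

```text
t 13.325 tcp [ 0.5126 -0.1818  0.0615] F [ 0.1 -0.5 -3.6] gap 0.182
shift units [ 0.575  0.515 -0.165]
twist units 17.996291971012532
twist units -0.0037080289874672026
```

View pics/w8c.png

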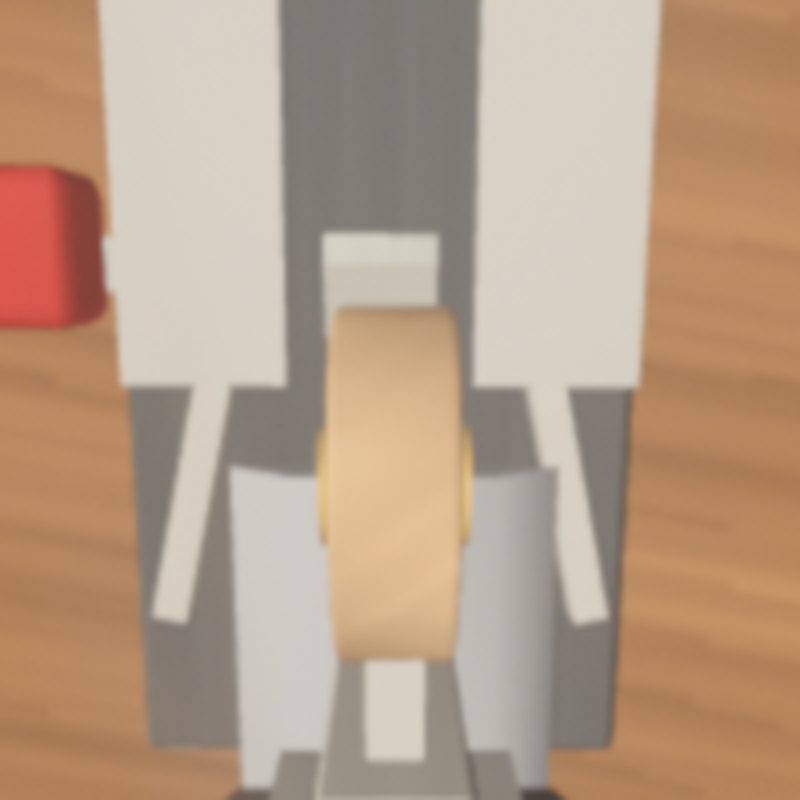

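Run:
```python
from h import *
c=manip.get_calibration("wrist"); c["extrinsics"]=np.load("w8.npy"); A=np.load("w8p.npy"); R,p=A[:,:3],A[:,3]
g=lambda a,b:((a+.5)/4-.5+220,(b+.5)/4-.5+50)
print(np.linalg.norm(R.T@c["extrinsics"][:3,:3]), np.round(R.T@c["extrinsics"][:3,:3],4), R.T@(c["extrinsics"][:3,3]-p))
A7=np.load("w7p.npy");E7=np.load("w7.npy");print(np.round(A7[:,:3].T@E7[:3,:3],4), A7[:,:3].T@(E7[:3,3]-A7[:,3]))
print(R[:,1],A7[:,1])
for nm,a,b,z in [("inL",287,386,.0355),("inR",473,386,.0355),("inL0",278,2,.0355),("inR0",481,2,.0355),("outL",121,386,.0355),("outR",637,386,.0355),("wL",170,622,.032),("wR",590,622,.032),("bkL",150,745,.024),("bkR",612,745,.024),("footL",232,466,p[2]-.013),("footR",557,466,p[2]-.013)]:
    w=back(c,g(a,b),z); print(nm,np.round(R.T@(w-p)*1000,1),np.round(tl(LATHE,w)*1000,1))
```

```text
1.7320508075688767 [[-7.000e-04 -9.621e-01 -2.727e-01]
 [ 1.800e-03  2.727e-01 -9.621e-01]
 [ 1.000e+00 -1.100e-03  1.500e-03]] [-0.0697241  -0.1424433   0.00081665]
[[-7.000e-04 -9.621e-01 -2.727e-01]
 [ 1.700e-03  2.727e-01 -9.621e-01]
 [ 1.000e+00 -1.100e-03  1.500e-03]] [-0.06972098 -0.1424588   0.00080785]
[ 6.84888541e-04 -4.14135850e-04 -9.99999680e-01] [-0.00167542  0.00154508 -0.9999974 ]
inL [-53.7  26.  -14.5] [-29.    9.5  35.5]
inR [-53.7  26.   11.4] [-29.  -16.4  35.5]
inL0 [-102.4   26.   -14.5] [19.7  9.5 35.5]
inR0 [-102.4   26.    11.5] [ 19.7 -16.6  35.5]
outL [-53.7  26.  -37.6] [-29.   32.6  35.5]
outR [-53.7  26.   34.2] [-29.  -39.2  35.5]
wL [-18.4  29.5 -33.2] [-64.4  28.2  32. ]
wR [-18.4  29.5  29.8] [-64.3 -34.8  32. ]
bkL [  4.8  37.4 -39.1] [-87.5  34.1  24. ]
bkR [ 4.7 37.5 35.6] [-87.5 -40.6  24. ]
footL [-44.6  13.  -20.8] [-38.2  15.8  48.5]
footR [-44.6  13.   21.8] [-38.1 -26.8  48.5]
```

```bash
sed -i 's/^from scipy.spatial.*/&/; s/^def loc/LATHE=LATHE.copy(); _c,_s=np.cos(.188),np.sin(.188); LATHE[:2]+=[_c*.001+_s*.00295,_s*.001-_c*.00295]\ndef loc/' h.py
python3 - <<'E'
from h import *
plan(loc(LATHE,-.084,0,.0475),LATHE[2])
E
```

```text
t 13.375 tcp [ 0.5127 -0.1819  0.0618] F [-0.5 -0.  -2.5] gap 0.18
shift units [ 0.011  0.475 -0.071]
twist units 17.996058657609172
twist units -0.0039413423908292895
```

apply_moves --pt "5 0 0 -0.07 0" --pt "5 0 0 -0.07 0" --pt "5 0 0.2 -0.07 0" --pt "5 0 0.35 -0.07 0" --pt "5 0 0.44 -0.07 0" --pt "5 0 0.47 -0.07 0" --pt "5 0 0.47 -0.07 0" --pt "5 0 0.47 -0.07 0"

```text
t: 14.38
tcp_pos: [0.512, -0.1797, 0.0472]
tool_rot: [0.066, -0.704, 0.704, -0.066]
force: [0.5, -0.2, -3.8]
finger_gap: 0.178
```

Run:
```python
from h import *
plan(loc(LATHE,-.084,0,.0462),LATHE[2])
c=manip.get_calibration("wrist");np.save("w9.npy",c["extrinsics"])
im=manip.snapshot("wrist"); cv2.imwrite("pics/w9.png",im[:,:,::-1]); crop(im,220,50,200,200,4,"pics/w9c.png")
```

```text
t 14.375 tcp [ 0.512  -0.1797  0.0472] F [ 0.5 -0.2 -3.8] gap 0.178
shift units [0.001 0.034 0.007]
twist units 17.996096143198933
twist units -0.003903856801067167
```

View pics/w9c.png

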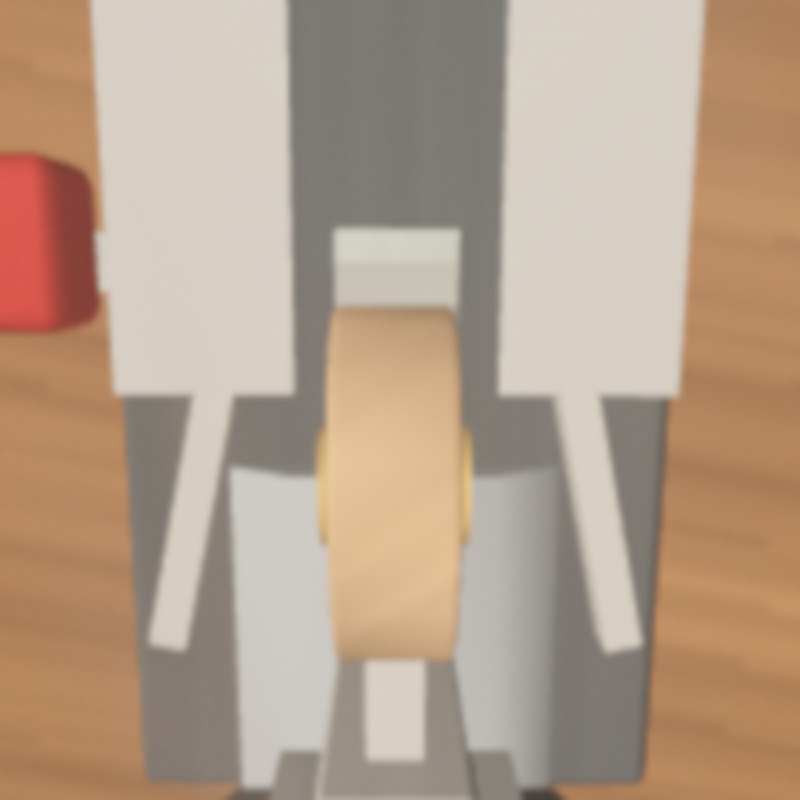

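Channel centre is at column 396.5 against 394.5 for the plate, under 0.4 mm off and parallel. I'll slide in and watch the force.

apply_moves --pt "5 -0.05 0.015 0.01 0" --pt "5 -0.2 0.015 0.01 0" --pt "5 -0.35 0.015 0.01 0" --pt "5 -0.5 0.015 0.01 0" --pt "5 -0.65 0.015 0.01 0" --pt "5 -0.8 0.015 0.01 0" --pt "5 -0.9 0.015 0.01 0" --pt "5 -0.9 0.015 0.01 0"

```text
t: 15.42
tcp_pos: [0.539, -0.1749, 0.0468]
tool_rot: [0.066, -0.704, 0.704, -0.066]
force: [0.2, -0.2, -1.9]
finger_gap: 0.176
```

Run:
```python
from h import *
s,p,R=st(); print((tl(LATHE,p)*1000)+[8,0,0], R.T@s["force"], s["ft_torque"])
im=manip.snapshot("wrist"); crop(im,220,0,200,200,4,"pics/w10c.png")
```

```text
[-48.54417825  -0.16702806  46.78227959] [-0.15579746  1.93890063  0.270448  ] [ 0.00075434 -0.07087157  0.01090471]
```

View pics/w10c.png

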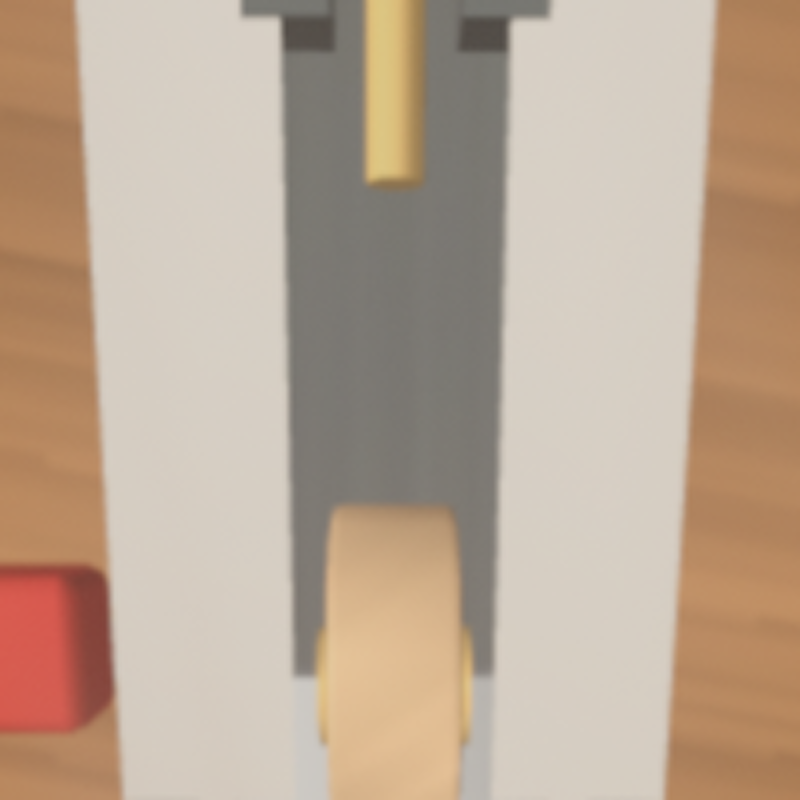

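The plate is in the rails and centred (rails 295-493, wheel centred at 394). I'll keep going.

apply_moves --pt "5 -0.1 0 0 0" --pt "5 -0.2 0 0 0" --pt "5 -0.3 0 0 0" --pt "5 -0.4 0 0 0" --pt "5 -0.5 0 0 0" --pt "5 -0.6 0 0 0" --pt "5 -0.7 0 0 0"

```text
t: 16.35
tcp_pos: [0.5593, -0.1709, 0.0466]
tool_rot: [-0.066, 0.704, -0.704, 0.066]
force: [-0.5, -0.6, -2.1]
finger_gap: 0.181
```

apply_moves --pt "5 -0.12 0 0 0" --pt "5 -0.24 0 0 0" --pt "5 -0.36 0 0 0" --pt "5 -0.48 0 0 0" --pt "5 -0.6 0 0 0" --pt "5 -0.72 0 0 0" --pt "5 -0.84 0 0 0" --pt "5 -0.84 0 0 0"

```text
t: 17.35
tcp_pos: [0.5844, -0.1663, 0.0467]
tool_rot: [0.066, -0.704, 0.704, -0.066]
force: [0.9, 0.4, -2.4]
finger_gap: 0.178
```

Run:
```python
from h import *
s,p,R=st(); print((tl(LATHE,p)*1000)+[8,0,0], R.T@s["force"], s["ft_torque"])
im=manip.snapshot("wrist"); crop(im,200,60,230,200,3.4,"pics/w11c.png")
```

```text
[-2.32612605 -0.16149401 46.71669109] [-1.00433314  2.4466172  -0.24700055] [-0.00174791 -0.02383011  0.01589766]
```

View pics/w11c.png

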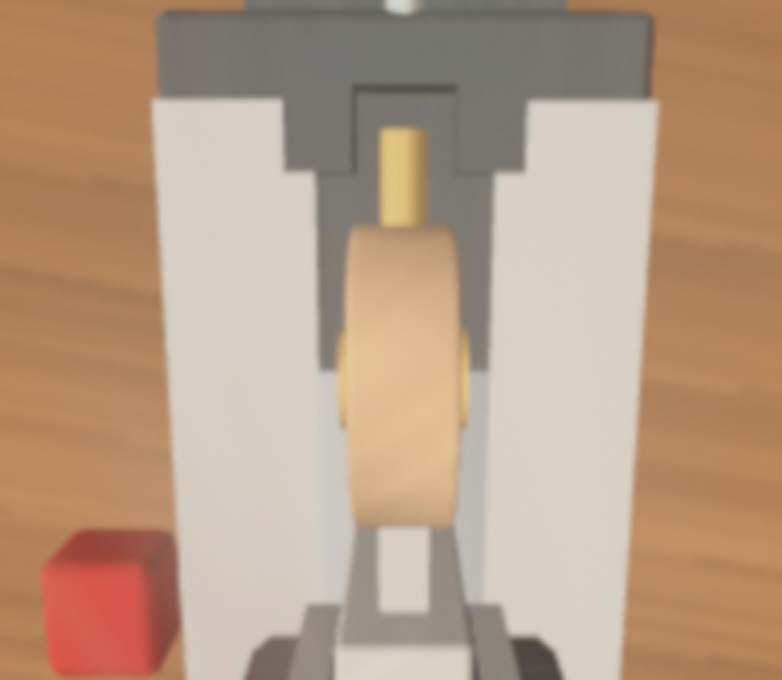

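apply_moves --pt "5 -0.1 0 0 0" --pt "5 -0.2 0 0 0" --pt "5 -0.3 0 0 0" --pt "5 -0.4 0 0 0" --pt "5 -0.5 0 0 0" --pt "5 -0.57 0 0 0" --pt "5 -0.57 0 0 0" --squeeze 60

```text
t: 18.27
tcp_pos: [0.5992, -0.1631, 0.0465]
tool_rot: [-0.067, 0.704, -0.704, 0.065]
force: [-4.2, -1.6, -0.2]
finger_gap: 0.179
```

apply_moves --pt "5 -0.04 0 0 0" --pt "5 -0.08 0 0 0" --pt "5 -0.12 0 0 0" --pt "5 -0.16 0 0 0" --pt "5 -0.16 0 0 0"

```text
t: 18.9
tcp_pos: [0.604, -0.1621, 0.0465]
tool_rot: [-0.067, 0.704, -0.704, 0.065]
force: [-4.2, -1.6, -0.6]
finger_gap: 0.181
```

Run:
```python
from h import *
s,p,R=st(); print((tl(LATHE,p)*1000)+[8,0,0], R.T@s["force"], s["ft_torque"])
im=manip.snapshot("wrist"); crop(im,200,60,230,200,3.4,"pics/w12c.png")
```

```text
[17.72171065  0.26063945 46.4926826 ] [4.41350956 0.57440826 0.81012333] [-0.33300863  0.88469738  0.0148854 ]
```

View pics/w12c.png

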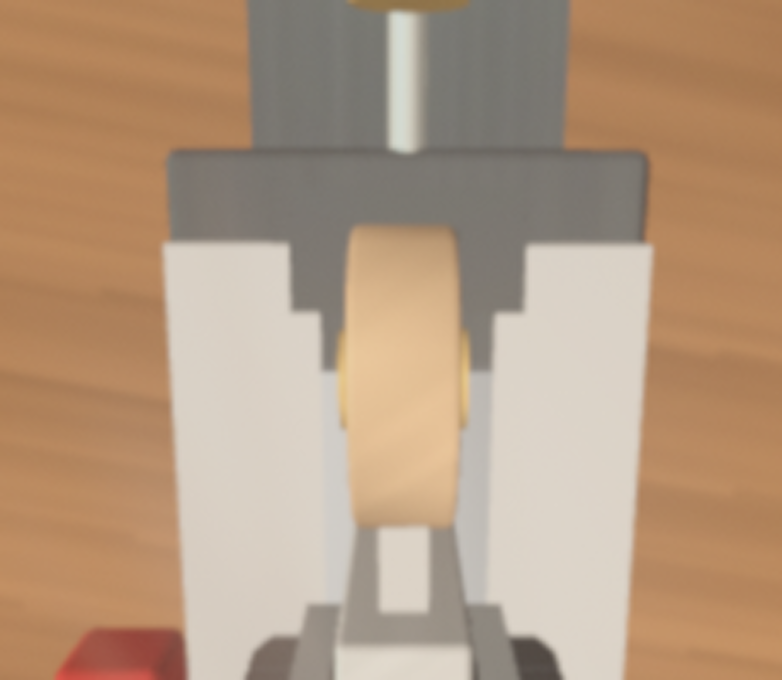

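apply_moves --pt "5 -0.04 0 0 0" --pt "5 -0.08 0 0 0" --pt "5 -0.12 0 0 0" --pt "5 -0.15 0 0 0" --pt "5 -0.15 0 0 0"

```text
t: 19.58
tcp_pos: [0.6084, -0.1613, 0.0465]
tool_rot: [-0.067, 0.704, -0.704, 0.065]
force: [-4.8, -1.9, -0.1]
finger_gap: 0.179
```

Run:
```python
from h import *
s,p,R=st(); print((tl(LATHE,p)*1000)+[8,0,0], R.T@s["force"])
im=manip.snapshot("wrist"); crop(im,200,60,230,200,3.4,"pics/w13c.png")
im=manip.snapshot("scene"); crop(im,240,210,130,100,6,"pics/s13c.png")
```

```text
[22.13993297  0.2342093  46.48671241] [5.03008374 0.06532052 0.94780366]
```

View pics/w13c.png

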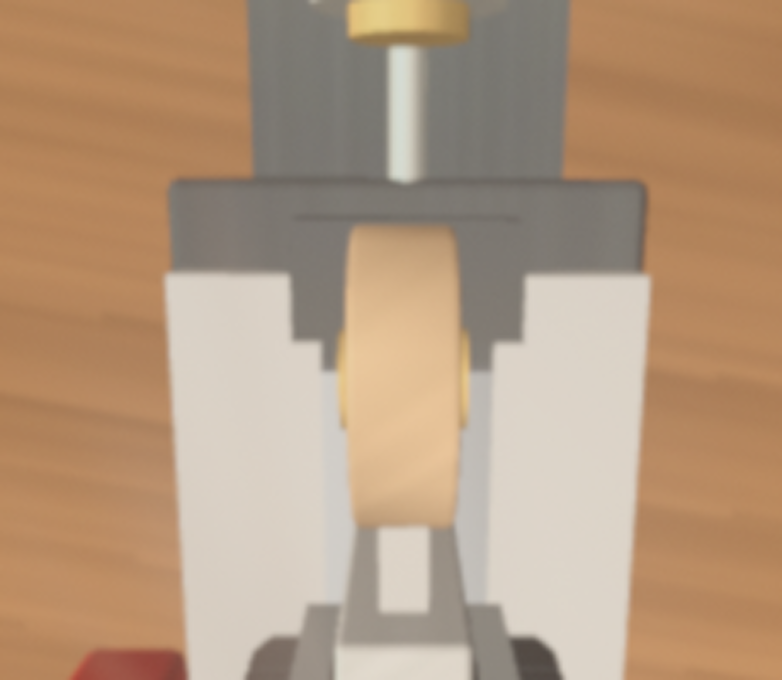

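View pics/s13c.png

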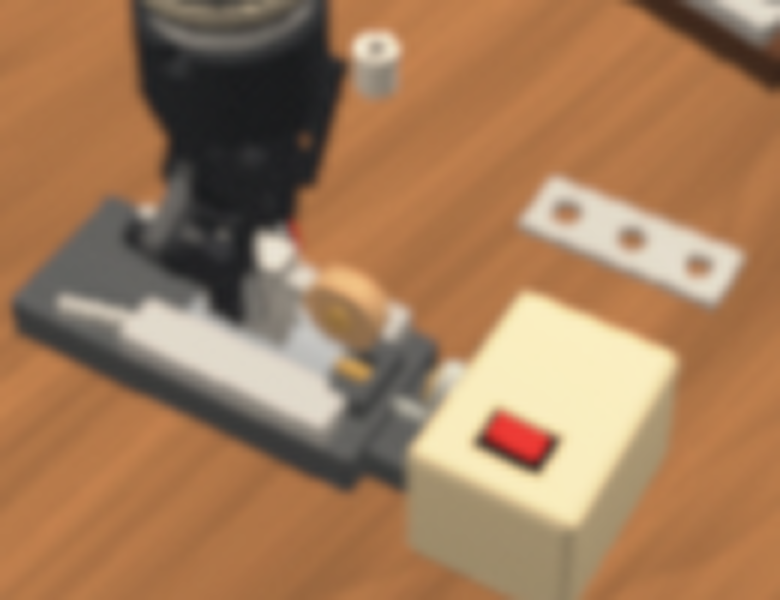

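There are 28 px between foot and stop, about 4 mm, so the click should come in about 2.3 mm. Small steps from here.

apply_moves --pt "5 -0.02 0 0 0" --pt "5 -0.04 0 0 0" --pt "5 -0.06 0 0 0" --pt "5 -0.08 0 0 0" --pt "5 -0.08 0 0 0"

```text
t: 20.3
tcp_pos: [0.6107, -0.1609, 0.0465]
tool_rot: [-0.067, 0.704, -0.704, 0.065]
force: [-5.5, -1.1, 0.2]
finger_gap: 0.175
```

```bash
cat > look.py <<'E'
import sys
from h import *
s,p,R=st(); print((tl(LATHE,p)*1000)+[8,0,0], R.T@s["force"])
im=manip.snapshot("wrist"); crop(im,200,100,230,180,3.4,f"pics/{sys.argv[1]}.png")
E
python3 look.py w14
```

```text
[24.47838503  0.23232179 46.51173114] [ 5.62817941 -0.17252254  0.03584489]
```

View pics/w14.png

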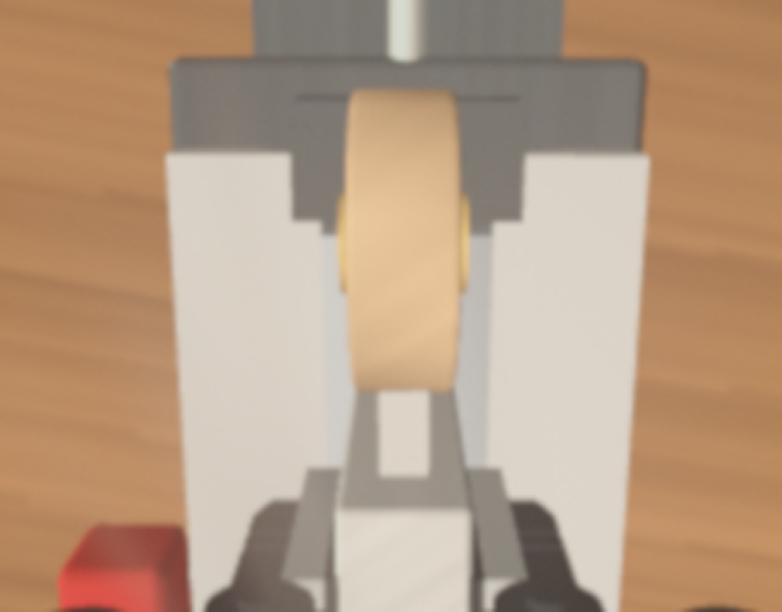

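apply_moves --pt "5 -0.02 0 0 0" --pt "5 -0.025 0 0 0" --pt "5 -0.025 0 0 0"

```text
t: 20.72
tcp_pos: [0.6114, -0.1608, 0.0465]
tool_rot: [-0.067, 0.704, -0.704, 0.065]
force: [-4.3, -1.2, 0.4]
finger_gap: 0.182
```

```bash
python3 look.py w15
```

```text
[25.18919284  0.23350183 46.50533971] [ 4.41807143 -0.35121863  0.39054627]
```

View pics/w15.png

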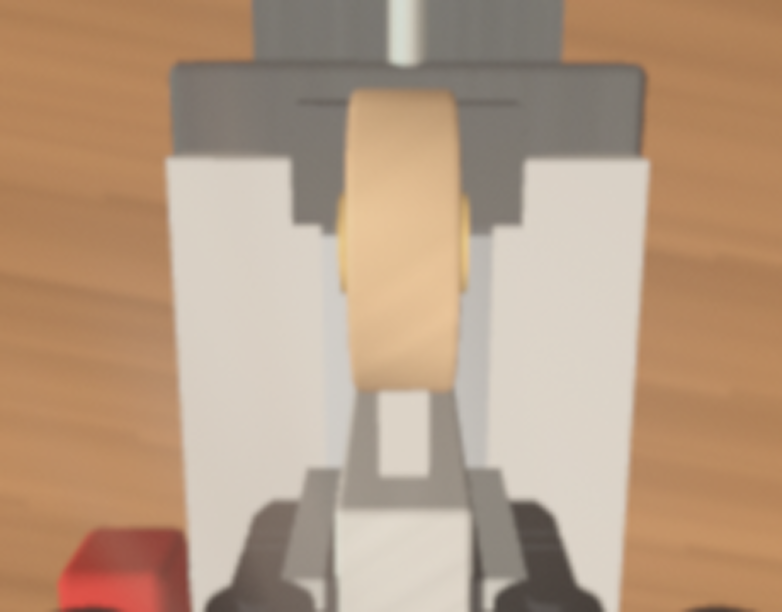

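Run:
```python
from h import *
c=manip.get_calibration("wrist"); A=np.load("w7p.npy"); c7=manip.get_calibration("wrist"); c7["extrinsics"]=np.load("w7.npy")
# tab top +x edge corners in w7c (unpressed): (117,310)?,(222,310)
for a,b in [(117,310),(210,310)]:
    w=back(c7,((a+.5)/4-.5+220,(b+.5)/4-.5),.034)
    for z in (.034,.0315,.029):
        w[2]=z; u=proj(c,w)[0]; print(np.round(tl(LATHE,w)*1000,1),"crop",(u-[200,100]+.5)*3.4-.5)
im=manip.snapshot("wrist"); crop(im,200,240,70,60,10,"pics/w16.png")
```

```text
[-1.7 60.1 34. ] crop [ 49.95292982 595.50277651]
[-1.7 60.1 31.5] crop [ 54.80807105 588.10613978]
[-1.7 60.1 29. ] crop [ 59.53317495 580.90793355]
[-1.7 41.7 34. ] crop [157.25337202 595.87890776]
[-1.7 41.7 31.5] crop [160.65171114 588.47023285]
[-1.7 41.7 29. ] crop [163.95888067 581.26058665]
```

View pics/w16.png

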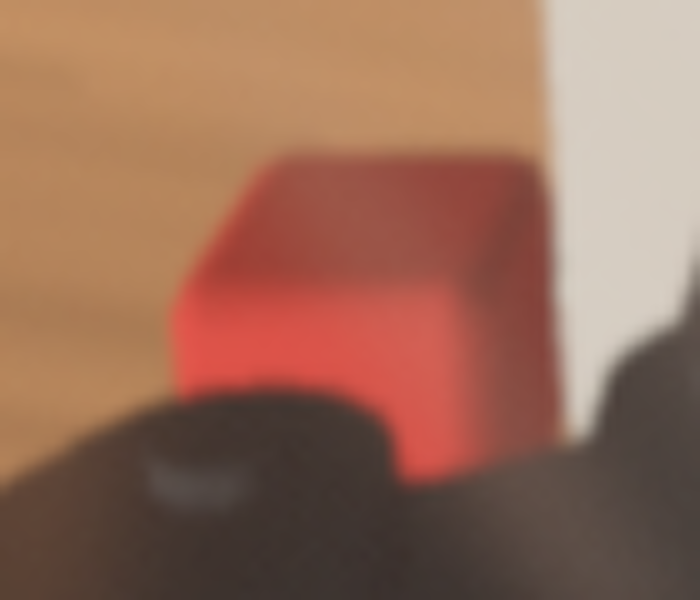

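The tab's left edge at about column 60 matches the pressed height (z≈29 mm), so the catch hasn't clicked yet. I'll nudge further.

apply_moves --pt "5 -0.01 0 0 0" --pt "5 -0.02 0 0 0" --pt "5 -0.02 0 0 0"

```text
t: 21.2
tcp_pos: [0.612, -0.1607, 0.0465]
tool_rot: [-0.067, 0.704, -0.704, 0.065]
force: [-5.3, -1.4, 0.2]
finger_gap: 0.175
```

```bash
cat >> look.py <<'E'
crop(im,200,240,70,60,10,f"pics/{sys.argv[1]}t.png")
E
python3 look.py w17
```

```text
[25.85708227  0.21256601 46.4747961 ] [ 5.42619418 -0.1819366   0.39702367]
```

View pics/w17t.png

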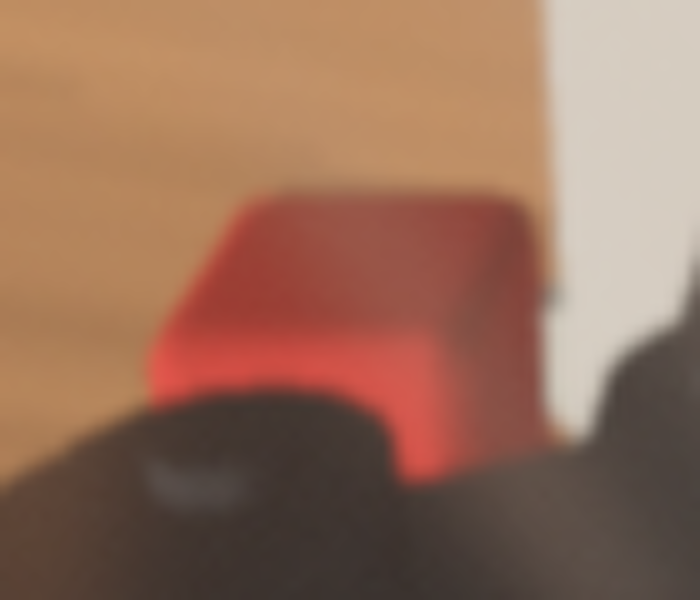

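View pics/w17.png

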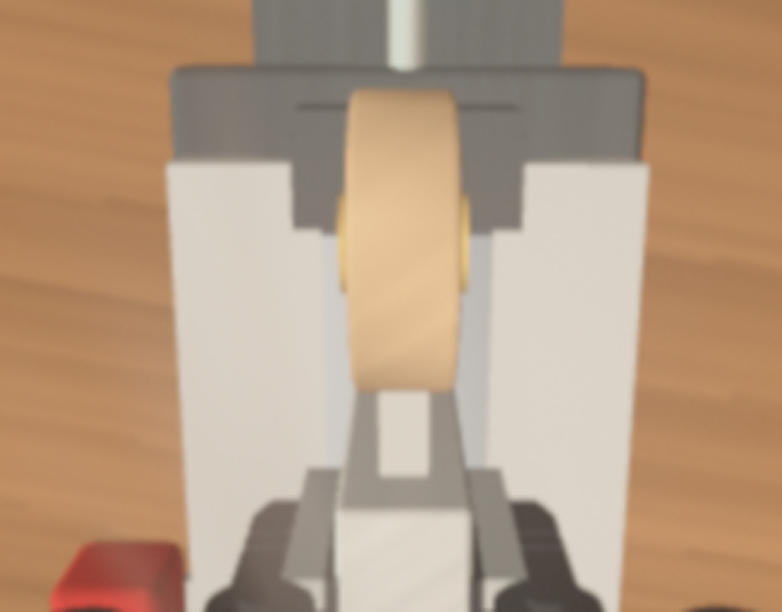

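The tab jumped up. Its left edge moved from 175 to 150 in the 10x crop, which is about 5 mm of rise, so the catch clicked. I'll ease back half a millimetre and let go.

apply_moves --pt "5 0.02 0 0 0" --pt "5 0.03 0 0 0" --pt "20 0.03 0 0 0" --pt "30 0.03 0 0 0" --pt "40 0.03 0 0 0" --pt "40 0.03 0 0 0" --pt "40 0.03 0 0 0" --squeeze 20

```text
t: 22.12
tcp_pos: [0.6128, -0.1608, 0.0467]
tool_rot: [0.066, -0.704, 0.704, -0.066]
force: [-0.2, 0.9, 0.9]
finger_gap: 0.469
```

```bash
python3 look.py w18
```

```text
[26.59157469 -0.05494803 46.74700273] [ 0.05872304 -0.92053878 -0.9123983 ]
```

View pics/w18.png

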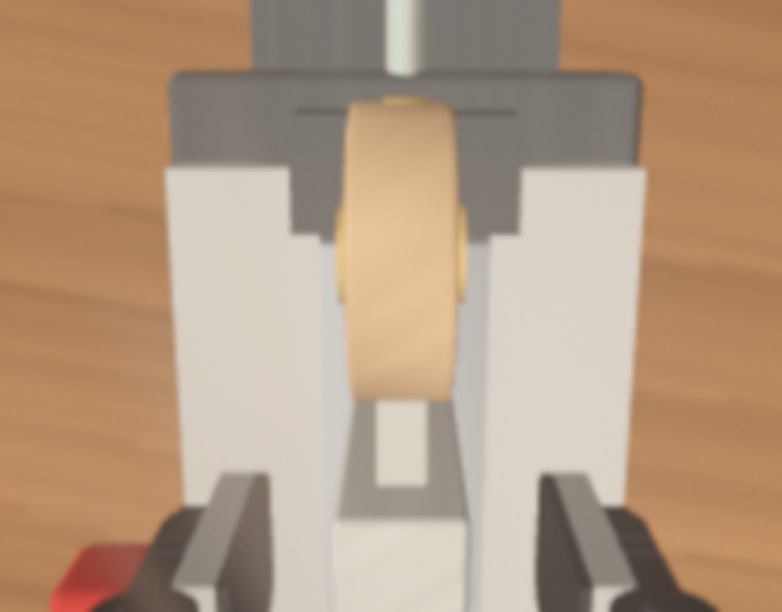

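The plate holds, with the gap to the stop now about 8 px. I'll retreat straight up and check.

apply_moves --pt "40 0 -0.3 0 0" --pt "40 0 -1 0 0" --pt "40 0 -2 0 0" --pt "40 0 -3.5 0 0" --pt "40 0 -4.5 0 0" --pt "40 1 -4.5 0 0" --pt "40 1.5 -4.5 0 0" --pt "40 1.5 -4.5 0 0" --pt "40 1.5 -4.5 0 0"

```text
t: 23.3
tcp_pos: [0.569, -0.1693, 0.1815]
tool_rot: [0.066, -0.704, 0.704, -0.066]
force: [-0.4, 0.2, 0.3]
finger_gap: 0.467
```

Run:
```python
from h import *
s,p,R=st(); print(s["t"],p,s["force"])
c=manip.get_calibration("wrist"); np.save("w19.npy",c["extrinsics"])
im=manip.snapshot("wrist"); cv2.imwrite("pics/w19.png",im[:,:,::-1]); crop(im,230,20,170,190,4,"pics/w19c.png")
im=manip.snapshot("scene"); crop(im,235,170,160,145,4,"pics/s19.png")
im=manip.snapshot("top"); cv2.imwrite("pics/t19.png",im[:,:,::-1])
```

```text
23.3 [ 0.56903399 -0.16934075  0.18148263] [-0.38454094  0.183585    0.30098374]
```

View pics/w19c.png

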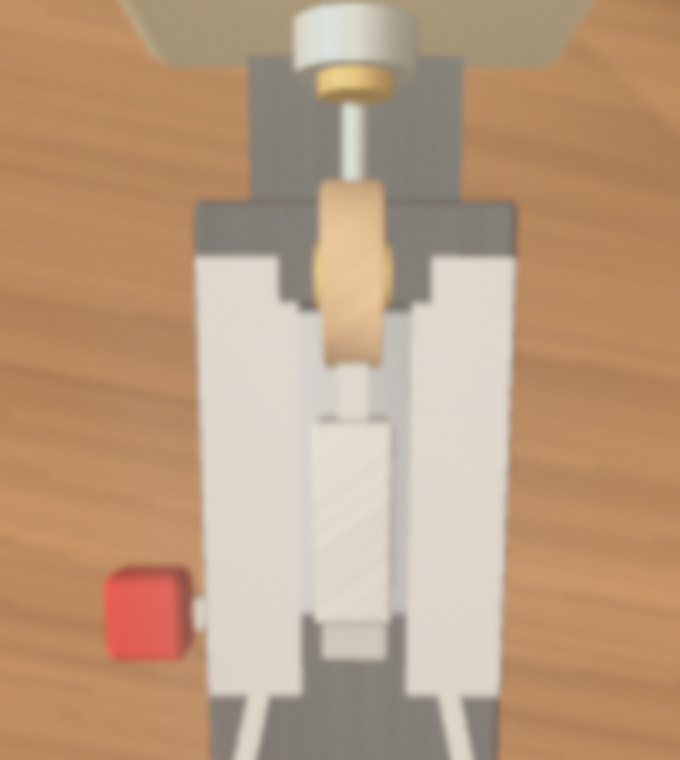

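View pics/s19.png

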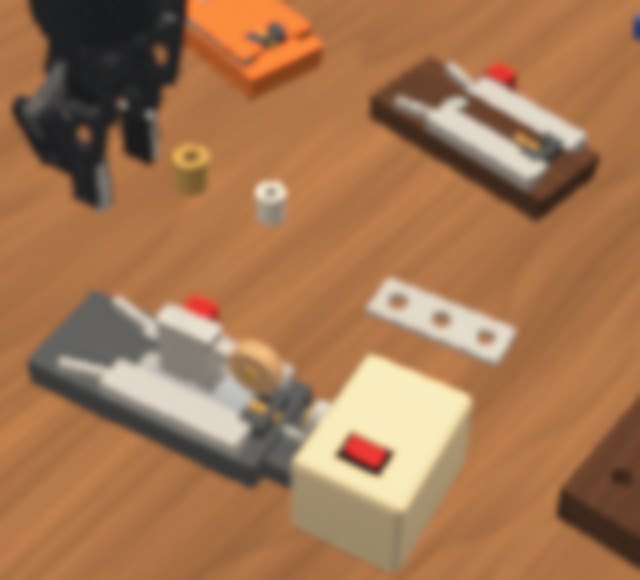

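View pics/t19.png

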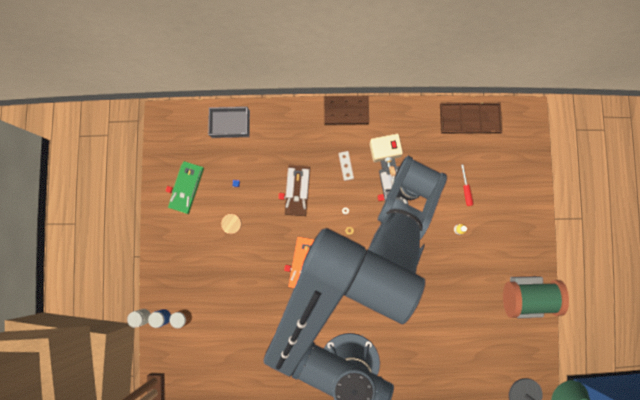

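The nose stands up directly behind the plate's tail (353,640), the lathe and park tabs are both up as at the start, and the bystanders haven't moved. Handing in.

```bash
python3 -c "
from station import manip
print(manip.sign_off())"
```

```text
the job is handed in; nothing more can be done
None
```

The plate is in the lathe's dovetail, the catch has clicked up behind it, and I handed the job in at about 23.5 s. `sign_off()` reports no verdict, so this rests on my own checks.

**What I did:** I pressed the parking block's red tab gently and the plate sprang out to about x = -7 mm. I gripped it by the post, drew it out and carried it to the lathe. I centred it to within about 0.4 mm by the wrist camera and slid it in in small steps. It clicked with its origin at about x = 25 mm. I then opened the gripper and backed away.

**Forces:** The force readings between moves never passed about 6 N. I did not record the peaks within a move.

**Last checks:**
- **Lock:** The catch nose stands right behind the plate's tail, and the lathe's tab rose about 5 mm at the click. The joint values are not in the state, so this comes from the pictures.
- **Parking block:** The channel is empty and its tab is up again.
- **Other things:** The bystanders in view look unmoved in the before and after top views; I compared those by eye. The gripper is clear of everything.

**What disagreed:**
- The top camera put the lathe's centre line about 3 mm off from the wrist camera. I used the wrist view, and the plate entered without any rise in force.
- My estimate of the click point, from the picture, came about 1.5 mm too early. I pushed on only after the tab still showed as pressed.

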